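Present the tack-test ball to the optical gauge

TASK

The cleaned steel ball for the tape tack test lies loose in the pocket of a small blue tray that hangs on the rack. Take the tray by its black handle, lift it up and off the rail and carry it to the optical gauge without touching the ball or letting it leave its pocket and without disturbing the tape, the tin or the brass weight. Finish while still holding the tray, level and still and touching neither gauge nor rack, with the whole ball inside the light band midway between the two windows.

Things in the scene. Friction and masses are not known exactly. Their poses are not given: they have to be found in the camera images.
- tray: small hanging tray of blue-coated aluminium, about 0.14 kg (0.11 to 0.18). Origin: underside of its plate, below the pocket's centre; x points from the handle to the back hook, z up. Plate 62 (x) x 60 (y) x 8 mm with a round pocket 46 mm wide, 5 mm deep. A tongue in front leads to the handle. It hangs level, up to 20 mm to either side of the rail's middle; nothing locks it
- tray_hook (a point): underside of the hook's bridge at the top of the tray's back upright, 39.5 mm behind (+x) and 50 mm above the tray's origin; it rests on the rail. The hook is 44 mm wide (y), its top 54 mm above the origin; the slot over the rail is 9 mm wide (x) and the lip behind it 14 mm deep, so raised by more than 14 mm the tray is free
- tray_seat (a point): centre of the ball when seated, 14.7 mm above the tray's origin; axes as the tray's. A 10 mm hole in the pocket's floor seats the ball: it leaves this seat when tipped beyond about 23 degrees and climbs out of the pocket beyond about 50
- tray_handle (a point): grasp point in the tray's black handle: 85 mm in front of the tray's origin (along its -x) and 36 mm above it; axes as the tray's. The handle is an upright block 30 mm along x, 16 mm thick along y, from 7 to 53 mm above the tray's origin; free all round
- ball: bright steel ball, 25.4 mm in diameter, 67 g, loose in the tray's pocket; origin at its centre. It must not be touched
- rack: fixed grey rack with a base of 97 x 164 x 8 mm and two steel posts (182 mm high, 140 mm apart). Origin at bench level, 41.5 mm in front of the rail; x points to the back, so a hung tray's handle points along -x; the tray hangs with its origin about 105 mm above the bench
- rail_mid (a point): middle of the top edge of the rack's rail, a flat bar 5 mm thick (x), 18 mm high, running along y between the posts, top edge 155 mm above the bench
- gauge: fixed optical gauge: a dark base of 90 (x) x 190 (y) x 12 mm and two white heads with grey caps, each 62 (x) x 36 (y) mm and up to 139 mm above the bench, standing 112 mm apart along y; the space between them is open to the front, the back and above. Origin at bench level midway between the heads; front is -x (towards the robot), z up. Window: left (+y) green, right dark
- band_middle (a point): middle of the light band that runs along y from window to window; 105 mm above the bench; axes as the gauge's. The band is 50 mm wide (x) and 44 mm high (z)
- tape_yellow: bystander: yellow roll of tape, 98 mm across, 24 mm high, lying on the bench; origin at its underside
- felt_tin: bystander: round tin with a green lid, 66 mm across, 30 mm high; origin at its underside
- weight_1: bystander: brass weight, 36 mm across, 40 mm high, standing on the bench; origin at its underside

How it is judged:
On the way:
1. the tray is held by the gripper, lifted up so that its lip is clear above the rail (z of tray in the frame of rack above 0.122 m and contact force between the fingers and tray above 0.5 N and contact force between tray and rack below 0.1 N), for 0.2 s.
At the end, for the whole second after the job is handed in: The gripper still holds the tray, still and level (within 5 degrees) and off gauge and rack; the ball lies in its pocket, wholly inside the light band: its centre within 12 mm of the band's middle across it (x), 9 mm in height and 18 mm along it (y) (x of ball in the frame of band_middle between -0.012 and 0.012 m and y of ball in the frame of band_middle between -0.018 and 0.018 m and z of ball in the frame of band_middle between -0.009 and 0.009 m and distance between ball and tray_seat below 0.02 m and angle between tray's own z axis and vertical below 0.09 rad and linear speed of tray below 0.02 m/s and linear speed of ball below 0.03 m/s and contact force between the fingers and tray above 0.5 N and contact force between tray and gauge below 0.1 N and contact force between tray and rack below 0.1 N); the arm keeps its last pose, push and grip.
It fails at once if the ball leaves its pocket (distance between ball and tray_seat above 0.025 m).
It fails at once if the robot touches the ball (contact force between any of the fingers, the arm and ball above 0.3 N).
It fails at once if the tape, the tin or the weight is moved by more than 20 mm (distance of any of tape_yellow, felt_tin, weight_1 from where it was at the start of the episode above 0.02 m).
It also fails if it takes over 42 s, if anything falls off the work surface, if the arm or the gripper's body presses on something with over 40 N, if the wrist force passes 120 N, or if a joint passes its speed limit or range.

ROBOT

A 7-joint arm with a two-finger parallel gripper is mounted at the origin on a cart in front of the work surface, level with it; the furniture and walls round the work are solid. World frame = base frame: x ahead of the robot, y to its left, z up, the work surface at z = 0. Lengths are in m, angles in rad, forces in N, time in s.
With the tool pointing down it reaches from about 0.4 to 0.85 m from the base axis. Payload 10.4 kg.
Tool frame: the origin (TCP) lies between the finger pads; the fingertips stand 14 mm ahead of it and the grasp point (between the pads) lies 5 mm behind it; z points along the fingers, y is the direction in which the jaws open and shut (so a half turn about z gives the same grasp; the last joint's range is limited). The gripper opens to 87 mm and grips with 3 to 60 N. Pads are 19 mm wide; open, the fingers measure 117 mm over their backs; the gripper's body (75 mm by 190 mm) begins 51 mm behind the grasp point.
Start: joints at [1.126, 0.332, -0.065, 1.46, 0.022, 1.35, -0.088], TCP at [0.256, -0.57, 0.202] pointing down, gripper open.
Joint ranges: [-2.6, 2.6], [-0.5, 2.12], [-1.47, 1.34], [0.16, 2.42], [-1.27, 4.41], [0.06, 2.06], [-2.6, 2.6]. Speed limits (rad/s): [2.22, 2.22, 2.79, 2.79, 3.14, 3.14, 3.14].

INTERFACE

Orientations are given as a unit quaternion [x, y, z, w].
In Python, from bench import readout, camera, calibration, order gives the robot as it stands.
- The arm moves only by the tool apply_moves, never from a script. Its argument "deltas" is a list of rows, each an object with "translation": the shift along the world's x, y, z in m, a list of three; "turn": the turn, a rotation vector about the world's x, y, z in rad, a list of three; "hand": the finger opening in m, from 0 to 0.087. A call has 1 to 5 rows; each row shifts and turns the pose as measured when the row begins; what a row does not reach is not made up. A row lasts 1/10 s, in which the tool goes at most 50 mm and 8.59 degrees, less where a joint would pass 70% of its speed; a pose out of reach is approached as far as the arm can. A call with a gripper value outside its range is refused whole. The fingers move at their own pace and stop on an object; "newtons" is the grip in N (left out, the last holds). Time passes only in rows, so rows that do not move let the fingers close. It gives the time, the measured TCP pose, the force and the opening at its end, in the units of the state.
- readout.read_state(): the state, without advancing time (a new reading comes with each control period).
- camera(name): name is "scene" or "top"; returns the picture (400x640x3 uint8, red, green, blue); there is no depth.
- calibration(name): a dict with "fx", "fy", "cx", "cy" (pixels), "extrinsics" (4x4, takes a point from world to camera coordinates). Camera axes: x right, y down, z forward; pixel columns grow to the right and rows downward; lengths in m; the calibration is good to about 2 mm. A picture is of the moment at which its call begins. calibration takes no time and is no camera call.
- order.close_job(): hands the job in, once; it reports no verdict.
The state is a dict: "time": time; "joint_positions": joint angles; "joint_vel": joint speeds; "joint_torque": joint torques, N m; "ee_pos": TCP position; "eef_rot": TCP orientation; "ft_force": force on the tool from outside, world axes, zero at the start; "torque": the same for the moment, N m; "width": finger opening in m.
Only numpy, scipy, OpenCV 4.12 (cv2) and the standard library are available. Lean on these libraries where they do the work, as an engineer would, in place of code of your own. Each camera call takes 0.05 s, during which the arm holds its last target. There are 200 camera calls.

## Working session

There is one attempt and no reset: what is moved stays moved. The work goes in short steps, Python scripts to look and compute and a tool call to move; the robot and the scene stay as the last step left them, time stands still between calls to the robot, and variables do not carry over. Pictures are saved under pics/ and viewed, about 8 in all and at most 12, crops included, and the job is handed in when it is done.

Besides the shell and the picture viewer there is one more tool, called after ">>>" as name([rows], argument=value, ...), one row to a line, values as JSON. apply_moves: Moves the arm, as the interface text tells. Its arguments: {"type":"object","properties":{"deltas":{"type":"array","items":{"type":"object","properties":{"translation":{"type":"array","items":{"type":"number"}},"turn":{"type":"array","items":{"type":"number"}},"hand":{"type":"number"}}}},"newtons":{"type":"number"}},"required":["deltas"]}

```bash
mkdir -p pics; python3 - <<'E'
from bench import readout, camera, calibration
import cv2, numpy as np
np.set_printoptions(precision=4,suppress=True)
for n in("scene","top"):
    cv2.imwrite(f"pics/{n}0.png",cv2.resize(camera(n)[:,:,::-1],(800,500),interpolation=cv2.INTER_CUBIC))
    c=calibration(n);print(n,c['fx'],c['fy'],c['cx'],c['cy']);print(np.array(c['extrinsics']))
s=readout.read_state();print(s)
E
```

```text
scene 438.38086290605366 438.38086290605366 318.3524605717614 199.5310711144893
[[-0.6789 -0.734   0.0201  0.1823]
 [-0.4667  0.4102 -0.7836  0.3988]
 [ 0.5669 -0.5413 -0.621   0.5466]
 [ 0.      0.      0.      1.    ]]
top 402.42719334834607 402.42719334834607 310.01963739218223 200.19247971617193
[[-0.0274 -0.9996 -0.0001 -0.1899]
 [-0.9941  0.0272 -0.1048  0.4895]
 [ 0.1048 -0.0028 -0.9945  0.9418]
 [ 0.      0.      0.      1.    ]]
{'time': 0.1, 'joint_positions': array([ 1.1264,  0.3328, -0.0647,  1.4609,  0.0216,  1.3499, -0.0885]), 'joint_vel': array([ 0.0003, -0.0015, -0.0009, -0.0024, -0.0012,  0.0011, -0.0021]), 'joint_torque': array([  0.0021, -62.4543,   0.025 , -39.0715,  -0.0614,   0.0366,
        -0.    ]), 'ee_pos': array([ 0.2557, -0.5699,  0.2015]), 'eef_rot': array([ 0.9778,  0.2093, -0.0002, -0.0006]), 'ft_force': array([0.4223, 0.724 , 0.3916]), 'torque': array([0.0732, 0.0448, 0.0102]), 'width': 0.08704201346401931}
```

View pics/scene0.png

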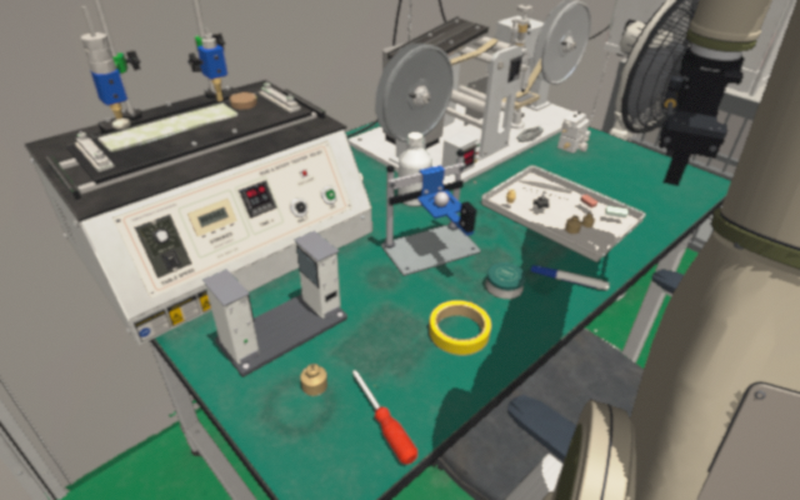

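View pics/top0.png

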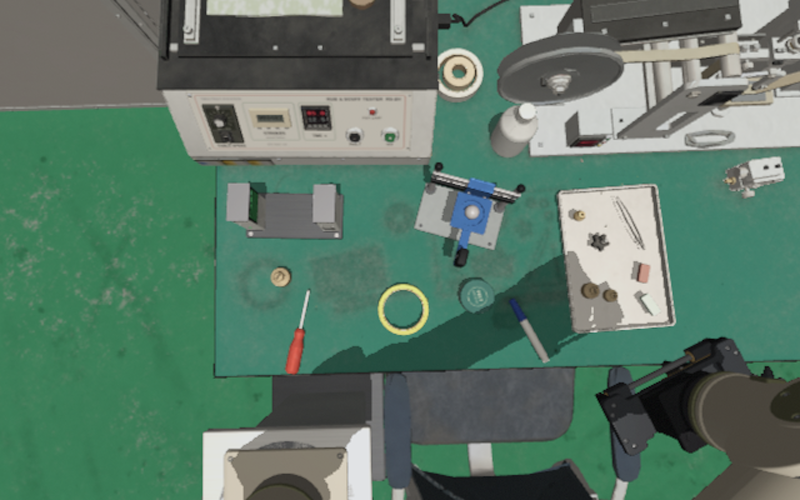

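The scene view shows the rack with the blue tray near (440,205) and the gauge near (275,300). The top view shows the ball at (473,212), the black handle at (461,257), post tops at (438,167) and (521,188), and gauge caps at (240,205) and (326,205). Next I'll take one enlarged composite.

```bash
cat > h.py <<'E'
import numpy as np, cv2
from bench import readout, camera, calibration
np.set_printoptions(precision=4,suppress=True)
def cal(n):
    c=calibration(n); return np.array([[c['fx'],0,c['cx']],[0,c['fy'],c['cy']],[0,0,1]]),np.array(c['extrinsics'])
def proj(n,P):
    K,T=cal(n); p=(K@(T[:3,:3]@np.atleast_2d(P).T+T[:3,3:])); return (p[:2]/p[2]).T
def atz(n,uv,z):
    K,T=cal(n); d=T[:3,:3].T@np.linalg.inv(K)@[*uv,1]; o=-T[:3,:3].T@T[:3,3]; return o+d*(z-o[2])/d[2]
def tri(uvs,uvt):
    Ps=[]
    for n in("scene","top"):
        K,T=cal(n);Ps.append(K@T[:3])
    X=cv2.triangulatePoints(Ps[0],Ps[1],np.float64(uvs).reshape(2,1),np.float64(uvt).reshape(2,1)).ravel();X=X[:3]/X[3]
    return X,proj("scene",X)[0]-uvs,proj("top",X)[0]-uvt
def crop(n,u,v,img=None,w=100,h=75,k=4):
    # crop with tick marks each 10 px
    img=camera(n) if img is None else img
    c=cv2.resize(np.ascontiguousarray(img[v:v+h,u:u+w,::-1]),None,fx=k,fy=k,interpolation=cv2.INTER_CUBIC)
    for i in range(-u%10,w,10):
        cv2.line(c,(i*k,0),(i*k,6),(0,0,255),1)
        if (u+i)%20==0: cv2.putText(c,str(u+i),(i*k-8,16),0,.33,(0,0,255),1)
    for j in range(-v%10,h,10):
        cv2.line(c,(0,j*k),(6,j*k),(0,0,255),1)
        if (v+j)%20==0: cv2.putText(c,str(v+j),(8,j*k+4),0,.33,(0,0,255),1)
    return c
E
python3 - <<'E'
from h import *
t=camera("top");s=camera("scene")
cv2.imwrite("pics/c1.png",np.vstack([np.hstack([crop("top",330,125,t),crop("top",178,130,t)]),np.hstack([crop("scene",300,125,s),crop("scene",160,182,s,120,90,10/3)[:300,:400]])]))
E
```

```text
Traceback (most recent call last):
  File "h.py", line 21, in crop
    cv2.line(c,(i*k,0),(i*k,6),(0,0,255),1)
    ~~~~~~~~^^^^^^^^^^^^^^^^^^^^^^^^^^^^^^^
cv2.error: OpenCV(4.12.0) :-1: error: (-5:Bad argument) in function 'line'
> Overload resolution failed:
>  - Can't parse 'pt1'. Sequence item with index 0 has a wrong type
>  - Can't parse 'pt1'. Sequence item with index 0 has a wrong type
```

```bash
python3 - <<'E'
from h import *
t=camera("top");s=camera("scene")
f=lambda n,u,v,i:crop(n,u,v,i)
cv2.imwrite("pics/c1.png",np.vstack([np.hstack([f("top",330,125,t),f("top",178,130,t)]),np.hstack([f("scene",300,125,s),crop("scene",160,182,s,133,100,3)[:300,:399][:, :] if 0 else cv2.resize(crop("scene",160,182,s,133,120,3),(400,300))])]))
E
```

```text
(no output)
```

View pics/c1.png

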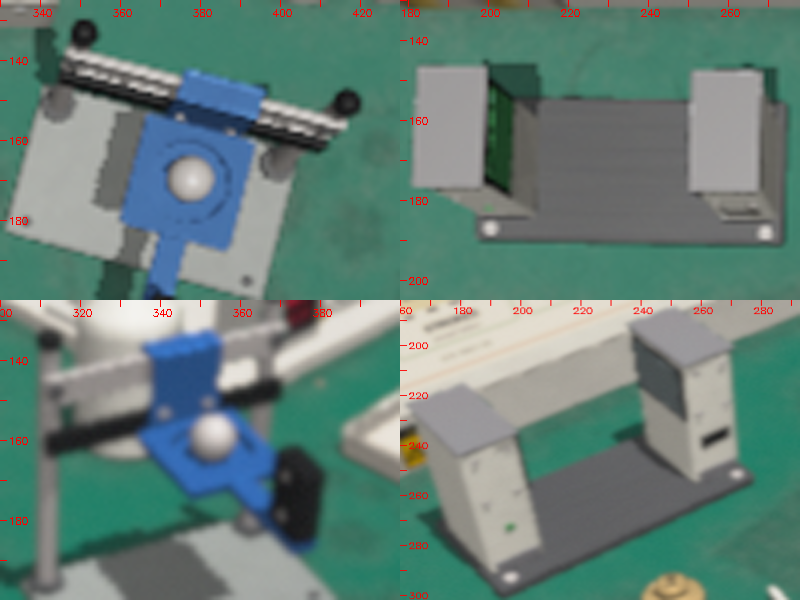

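```bash
python3 - <<'E'
from h import *
t=lambda x,y:(330+x/4,125+y/4)
g=lambda x,y:(178+(x-400)/4,130+y/4)
s=lambda x,y:(300+x/4,125+(y-300)/4)
gs=lambda x,y:(160+(x-400)*133/400,182+(y-300)*120/300)
a=atz("top",t(85,33),.182);b=atz("top",t(347,102),.182)
m=(a+b)/2;d=b-a;print("posts",a,b,m,np.linalg.norm(d),"yaw x-axis",np.arctan2(d[0],-d[1]))
r=-np.arctan2(d[0],d[1]) 
print("ball tri",*tri(s(213,437),t(191,179)),"top@.1197",atz("top",t(191,179),.1197))
for nm,q in(("L",[(415,68),(487,66),(487,190),(411,188)]),("R",[(693,69),(762,70),(758,190),(689,191)])):
    P=np.array([atz("top",g(*x),.139) for x in q]);print(nm,P,P.mean(0))
q=[(417,416),(463,384),(517,432),(461,456)]
P=np.array([atz("scene",gs(*x),.139) for x in q]);print("Ls",P,P.mean(0))
q=[(629,324),(687,306),(732,343),(677,368)]
P=np.array([atz("scene",gs(*x),.139) for x in q]);print("Rs",P,P.mean(0))
P=np.array([atz("top",g(*x),.012) for x in[(480,241),(783,244),(787,103)]]);print("base",P,np.linalg.norm(P[0]-P[1]),np.linalg.norm(P[2]-P[1]))
print("handle top", atz("top",(461/1.25,257/1.25),.158))
# rail / hook
print("hook top corners z=.159", [atz("top",t(*x),.159) for x in((188,68),(270,88),(262,125),(178,103))])
print("tray plate corners z=.113", [atz("top",t(*x),.113) for x in((145,113),(253,138),(230,249),(121,220))])
for n,T in(("tape",(404/1.25,309/1.25)),("tin",(477/1.25,294/1.25)),("weight",(280/1.25,277/1.25))):print(n,atz("top",T,.03))
E
```

```text
posts [ 0.6033 -0.2911  0.182 ] [ 0.5636 -0.4233  0.182 ] [ 0.5835 -0.3572  0.182 ] 0.1380238683939689 yaw x-axis -0.29142472654475526
ball tri [ 0.5383 -0.3527  0.1174] [0.3746 0.041 ] [-0.3013 -0.3364] top@.1197 [ 0.5371 -0.3529  0.1197]
L [[0.5948 0.0697 0.139 ]
 [0.5948 0.031  0.139 ]
 [0.5273 0.0309 0.139 ]
 [0.5295 0.0715 0.139 ]] [0.5616 0.0508 0.139 ]
R [[ 0.5901 -0.0797  0.139 ]
 [ 0.5886 -0.1168  0.139 ]
 [ 0.5234 -0.1136  0.139 ]
 [ 0.5238 -0.0768  0.139 ]] [ 0.5565 -0.0967  0.139 ]
Ls [[0.579  0.0722 0.139 ]
 [0.592  0.0361 0.139 ]
 [0.5276 0.0383 0.139 ]
 [0.5276 0.073  0.139 ]] [0.5566 0.0549 0.139 ]
Rs [[ 0.5861 -0.0769  0.139 ]
 [ 0.5806 -0.1181  0.139 ]
 [ 0.5248 -0.1113  0.139 ]
 [ 0.5235 -0.0686  0.139 ]] [ 0.5537 -0.0937  0.139 ]
base [[ 0.5175  0.0698  0.012 ]
 [ 0.5106 -0.1153  0.012 ]
 [ 0.5982 -0.1193  0.012 ]] 0.18522253874982192 0.08767425609630355
handle top [ 0.4556 -0.3242  0.158 ]
hook top corners z=.159 [array([ 0.5893, -0.3471,  0.159 ]), array([ 0.5774, -0.3896,  0.159 ]), array([ 0.5578, -0.3845,  0.159 ]), array([ 0.5707, -0.341 ,  0.159 ])]
tray plate corners z=.113 [array([ 0.576 , -0.3303,  0.113 ]), array([ 0.5603, -0.3893,  0.113 ]), array([ 0.4988, -0.3737,  0.113 ]), array([ 0.5165, -0.3146,  0.113 ])]
tape [ 0.3711 -0.2313  0.03  ]
tin [ 0.3956 -0.3707  0.03  ]
weight [0.4381 0.0028 0.03  ]
```

Composite: ball at about (377.8,169.8) in top and (353.2,159.2) in scene. Post tops are at (351.2,133.2) and (416.8,150.5) in top, and the gauge cap centres near (190.8,162) and (259.4,162). The known sizes agree: posts 138 vs 140 mm, heads 148 mm centre to centre, ball z 0.117 vs 0.120. One finer look at the handle.

```bash
python3 - <<'E'
from h import *
t=camera("top");s=camera("scene")
cv2.imwrite("pics/c2.png",np.hstack([crop("top",345,160,t,50,60,8),crop("scene",340,145,s,50,60,8)]))
# predicted handle top corners for the current estimate
o=np.array([.5375,-.353,.105]);y=-.285;R=np.array([[np.cos(y),-np.sin(y),0],[np.sin(y),np.cos(y),0],[0,0,1]])
C=np.array([[-.1,.008,.053],[-.07,.008,.053],[-.07,-.008,.053],[-.1,-.008,.053]])
P=C@R.T+o
print(proj("top",P),proj("scene",P))
E
```

```text
[[365.6413 211.3987]
 [369.1221 197.4545]
 [376.6125 199.4076]
 [373.1572 213.3662]] [[377.1768 168.2671]
 [369.2417 160.7011]
 [375.9049 158.9009]
 [383.9465 166.3743]]
```

View pics/c2.png

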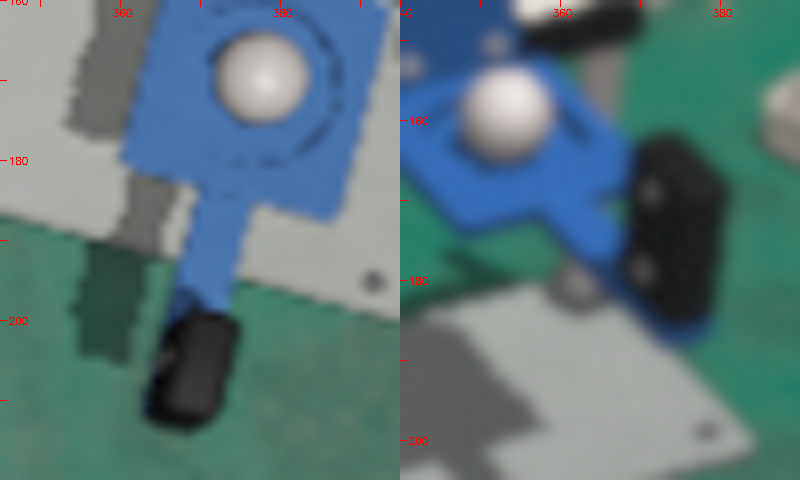

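>>> apply_moves([
  {"translation":[0.02,0.02,0.02],"turn":[0,0,-0.14],"hand":0.087},
  {"translation":[0.03,0.035,0.01],"turn":[0,0,-0.14],"hand":0.087},
  {"translation":[0.03,0.035,0],"turn":[0,0,-0.14],"hand":0.087},
  {"translation":[0.03,0.035,0],"turn":[0,0,-0.14],"hand":0.087},
  {"translation":[0.03,0.035,0],"turn":[0,0,-0.14],"hand":0.087},
])

```text
time: 0.9
ee_pos: [0.3896, -0.4138, 0.2324]
eef_rot: [0.989, -0.149, -0.001, -0.0]
ft_force: [1.0, -0.2, 0.6]
width: 0.0871
```

The handle top is centred at about (370,205.6) in top, roughly 1 px (2 mm) to the left of the predicted spot. Edge slopes give a yaw of about -0.275. So the handle is at about (0.4565,-0.327), z 0.141.

>>> apply_moves([
  {"translation":[0.025,0.03,0.0],"turn":[0,0,0.02],"hand":0.087},
  {"translation":[0.025,0.03,0],"turn":[0,0,0],"hand":0.087},
  {"translation":[0.01,0.016,0],"turn":[0,0,0],"hand":0.087},
  {"translation":[0.004,0.005,0],"turn":[0,0,0],"hand":0.087},
  {"translation":[0,0,0],"turn":[0,0,0],"hand":0.087},
])

```text
time: 1.4
ee_pos: [0.4605, -0.3228, 0.2334]
eef_rot: [0.991, -0.136, 0.001, -0.001]
ft_force: [0.2, -0.8, -0.0]
width: 0.0867
```

>>> apply_moves([
  {"translation":[-0.004,-0.004,-0.02],"turn":[0,0,0],"hand":0.06},
  {"translation":[0,0,-0.02],"turn":[0,0,0],"hand":0.06},
  {"translation":[0,0,0],"turn":[0,0,0],"hand":0.06},
])

```text
time: 1.7
ee_pos: [0.454, -0.3313, 0.1929]
eef_rot: [0.99, -0.139, 0.001, 0.0]
ft_force: [-0.6, -0.1, 0.2]
width: 0.0702
```

```bash
python3 - <<'E'
from h import *
t=camera("top");s=camera("scene")
cv2.imwrite("pics/c3.png",np.hstack([crop("top",325,150,t,80,80,5),crop("scene",325,115,s,80,80,5)]))
print(readout.read_state()['ee_pos'])
E
```

```text
[ 0.4552 -0.3318  0.1955]
```

View pics/c3.png

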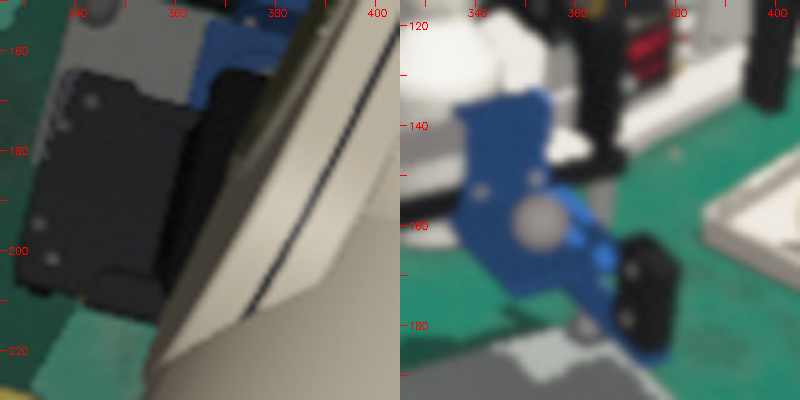

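```bash
python3 - <<'E'
from h import *
from scipy.spatial.transform import Rotation as Ro
s=readout.read_state();R=Ro.from_quat(s['eef_rot']).as_matrix();p=s['ee_pos'];print(R,s['width'],s['time'])
print("TCP fwd tips",proj("scene",np.array([p+R@[0,d,.014] for d in(-.04,0,.04)])))
print("handle top ctr est", proj("scene",[[.4565,-.327,.158]]), proj("scene",[[.456,-.329,.158]]))
E
```

```text
[[ 0.9615 -0.2747  0.0046]
 [-0.2747 -0.9615 -0.0029]
 [ 0.0052  0.0015 -1.    ]] 0.06436506004599452 1.8
TCP fwd tips [[361.7045 157.9834]
 [378.9319 153.2957]
 [395.5934 148.7619]]
handle top ctr est [[375.6278 163.7756]] [[376.4713 163.5171]]
```

In the picture the open fingers straddle the handle: finger bottoms near (365,150) and (398,137) in scene, handle top near (375,165), which matches the prediction. I'll descend.

>>> apply_moves([
  {"translation":[0.001,0.004,-0.02],"turn":[0,0,0],"hand":0.06},
  {"translation":[0,0,-0.02],"turn":[0,0,0],"hand":0.06},
  {"translation":[0,0,-0.016],"turn":[0,0,0],"hand":0.06},
  {"translation":[0,0,0],"turn":[0,0,0],"hand":0.06},
])

```text
time: 2.2
ee_pos: [0.4572, -0.3319, 0.1438]
eef_rot: [0.99, -0.141, 0.006, 0.003]
ft_force: [0.2, 0.4, 0.4]
width: 0.0603
```

>>> apply_moves([
  {"translation":[0,0.004,-0.007],"turn":[0,0,0],"hand":0.06},
  {"translation":[0,0,0],"turn":[0,0,0],"hand":0.045},
  {"translation":[0,0,0],"turn":[0,0,0],"hand":0.034},
])

```text
time: 2.5
ee_pos: [0.4583, -0.3293, 0.1399]
eef_rot: [0.99, -0.141, 0.008, 0.004]
ft_force: [-0.0, -0.6, 0.1]
width: 0.051
```

```bash
python3 - <<'E'
from h import *
for i in range(2):
    s=readout.read_state();print(s['ee_pos'],s['eef_rot'],s['ft_force'],s['width'],s['time'])
    im=camera("scene")
cv2.imwrite("pics/c4.png",crop("scene",335,115,im,60,80,6))
E
```

```text
[ 0.4583 -0.3293  0.1399] [ 0.9899 -0.1412  0.0079  0.0042] [-0.0025 -0.5775  0.082 ] 0.05099273046096443 2.5
[ 0.4583 -0.3292  0.1399] [ 0.9899 -0.1412  0.0078  0.0042] [-0.0253  0.95    0.1888] 0.04715617423449715 2.55
```

View pics/c4.png

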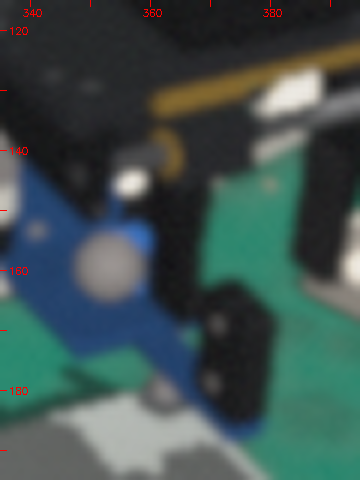

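The fingers are either side of the handle top, (365,168) and (390,162) against handle (376,164). The tool has picked up about 1° of tilt, so I'll correct that and then close.

>>> apply_moves([
  {"translation":[-0.001,0.001,-0.003],"turn":[0.01,0.015,0],"hand":0.034},
  {"translation":[0,0,0],"turn":[0,0,0],"hand":0.028},
  {"translation":[0,0,0],"turn":[0,0,0],"hand":0.022},
  {"translation":[0,0,0],"turn":[0,0,0],"hand":0.018},
  {"translation":[0,0,0],"turn":[0,0,0],"hand":0.012},
], newtons=10)

```text
time: 3.1
ee_pos: [0.4576, -0.3282, 0.1372]
eef_rot: [0.99, -0.141, -0.001, -0.0]
ft_force: [0.6, 3.1, 2.6]
width: 0.0167
```

>>> apply_moves([
  {"translation":[0,0,0],"turn":[0,0,0],"hand":0.008},
  {"translation":[0,0,0],"turn":[0,0,0],"hand":0.004},
  {"translation":[0,0,0],"turn":[0,0,0],"hand":0.0},
], newtons=20)

```text
time: 3.4
ee_pos: [0.4577, -0.3276, 0.1371]
eef_rot: [0.99, -0.141, -0.001, -0.0]
ft_force: [0.2, 1.2, -0.8]
width: 0.0139
```

>>> apply_moves([
  {"translation":[0,0,0],"turn":[0,0,0],"hand":0.0},
  {"translation":[0,0,0],"turn":[0,0,0],"hand":0.0},
  {"translation":[0,0,0.004],"turn":[0,0,0],"hand":0.0},
  {"translation":[0,0,0.004],"turn":[0,0,0],"hand":0.0},
], newtons=45)

```text
time: 3.8
ee_pos: [0.4578, -0.3286, 0.1463]
eef_rot: [0.99, -0.141, -0.0, 0.0]
ft_force: [0.3, 0.4, -0.1]
width: 0.0006
```

The width reads 0.6 mm, so the handle isn't between the pads any more. Looking.

```bash
python3 - <<'E'
from h import *
im=camera("scene");t=camera("top")
s=readout.read_state();print(s['ee_pos'],s['ft_force'],s['width'],s['time'])
cv2.imwrite("pics/c5.png",np.hstack([crop("scene",320,110,im,80,90,6),crop("top",330,130,t,50,90,6)]))
E
```

```text
[ 0.4581 -0.3288  0.1468] [ 0.119   0.0703 -0.3018] 0.0006829754915529673 3.9
```

View pics/c5.png

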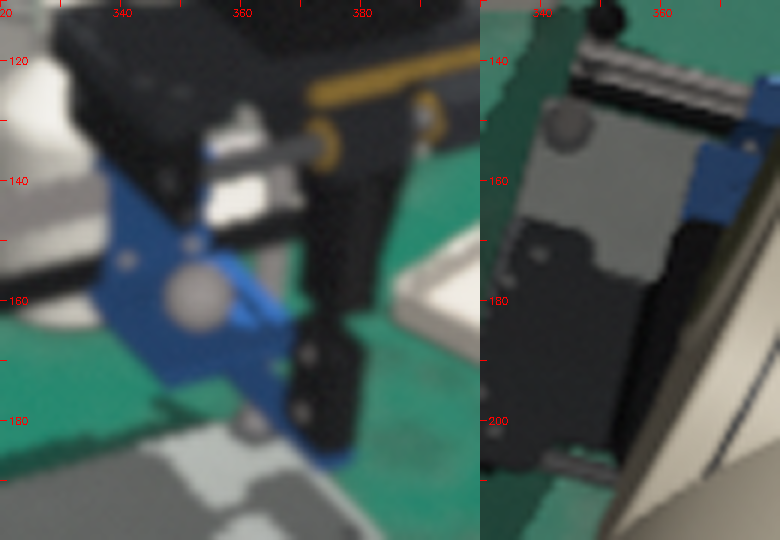

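```bash
python3 - <<'E'
from h import *
from scipy.spatial.transform import Rotation as Ro
s=readout.read_state();R=Ro.from_quat(s['eef_rot']).as_matrix();p=s['ee_pos']
print(R)
print("tip",proj("scene",[p+R@[0,0,.014],p,p+R@[-.0095,0,.014],p+R@[.0095,0,.014],p+R@[0,0,-.02]]))
T=cal("scene")[1];print("cam pos",-T[:3,:3].T@T[:3,3])
o=np.array([.5375,-.353,.105]);y=-.275;Rz=Ro.from_euler('z',y).as_matrix()
C=np.array([[a,b,c] for c in(.053,.007) for a,b in((-.1,.008),(-.07,.008),(-.07,-.008),(-.1,-.008))])
print(proj("scene",C@Rz.T+o+[0,.002,0]))
print("ball tri now",*tri((320+198/6,110+290/6),(377.8,169.8)))
E
```

```text
[[ 0.9601 -0.2795  0.0003]
 [-0.2795 -0.9601 -0.0013]
 [ 0.0007  0.0012 -1.    ]]
tip [[374.3771 173.3488]
 [375.0562 167.7136]
 [376.8685 175.7762]
 [371.922  170.9568]
 [376.0495 159.47  ]]
cam pos [0.     0.266  0.6483]
[[376.9579 168.5413]
 [368.8955 160.9968]
 [375.5252 159.154 ]
 [383.6907 166.6043]
 [374.6469 187.0912]
 [366.887  179.3621]
 [373.325  177.4596]
 [381.1823 185.095 ]]
ball tri now [ 0.5381 -0.352   0.1202] [0.5654 0.0612] [-0.4555 -0.5078]
```

```bash
python3 - <<'E'
from h import *
from scipy.spatial.transform import Rotation as Ro
R=Ro.from_quat([0.9778,0.2093,-0.0002,-0.0006]).as_matrix();p=np.array([.2557,-.5699,.2015])
print("start tips/body",proj("scene",[p+R@[0,d,z] for d,z in((-.05,.014),(0,.014),(.05,.014),(-.095,-.056),(.095,-.056),(0,-.056))])*1.25)
p=readout.read_state()['ee_pos'];print("dpx for +10mm z,x,y at tip",[proj("scene",p+np.array(e)*.01)-proj("scene",p) for e in np.eye(3)[[2,0,1]]])
s=camera("scene")
im=cv2.imread("pics/scene0.png")[20:260,560:800]
b=cv2.resize(s[60:220,280:440,::-1],(480,480),interpolation=cv2.INTER_CUBIC)
for d in((0,0,.014),(0,0,-.056),(0,.095,-.056),(0,-.095,-.056)):
    R=Ro.from_quat(readout.read_state()['eef_rot']).as_matrix();u,v=proj("scene",p+R@d)[0]
    cv2.drawMarker(b,(int((u-280)*3),int((v-60)*3)),(0,0,255),0,12,1)
cv2.imwrite("pics/c6.png",np.hstack([cv2.resize(im,(320,480))[:, :] if 0 else cv2.copyMakeBorder(im,0,240,0,0,0),b]))
E
```

```text
start tips/body [[663.8538 202.2314]
 [665.0655 186.6725]
 [666.1814 172.3428]
 [678.5876 176.6068]
 [680.8245 123.0416]
 [679.798  147.6234]]
dpx for +10mm z,x,y at tip [array([[ 0.4962, -4.096 ]]), array([[-3.6692, -2.0755]]), array([[-3.279 ,  1.8319]])]
```

View pics/c6.png

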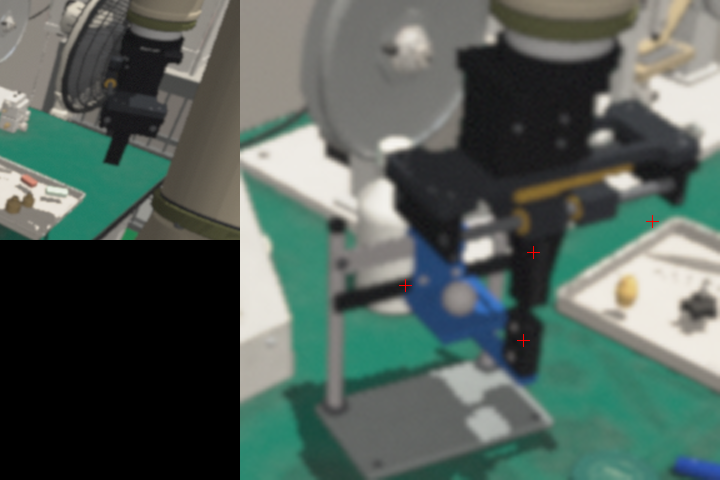

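The picture shows the gripper body and fingertips about 10–12 px (some 27 mm) higher than the readout predicts: the finger bottom is at display (528,300) but marked (523,340). I'll use the top view to tell a height error from a lateral one.

```bash
python3 - <<'E'
from h import *
from scipy.spatial.transform import Rotation as Ro
s=readout.read_state();R=Ro.from_quat(s['eef_rot']).as_matrix();p=s['ee_pos']
for n,off in(("fk",(0,0,0)),("z+27",(0,0,.027)),("xy",(.025,-.03,0))):
    for z in(-.056,-.09):
        print(n,z,proj("top",[p+off+R@[a,-.095,z] for a in(.0375,-.0375)]).ravel(),proj("scene",[p+off+R@[a,b,z] for a in(.0375,-.0375) for b in(-.095,.095)]).ravel())
# dark mask of the gripper in top view: left end
t=camera("top");g=cv2.cvtColor(t,cv2.COLOR_RGB2GRAY)
cv2.imwrite("pics/c7.png",np.hstack([crop("top",315,140,t,70,90,5),crop("scene",325,70,camera("scene"),90,90,5)]))
E
```

```text
fk -0.056 [332.0693 171.9209 322.5891 208.4932] [326.0215 145.7437 406.5467 125.7955 344.9263 165.4237 428.8028 142.7187]
fk -0.09 [333.0265 168.7853 323.1309 206.9654] [326.5635 130.2938 408.9434 111.0553 346.019  149.4721 431.9039 127.4924]
z+27 -0.056 [332.8383 169.4524 323.0313 207.2901] [326.4607 133.5333 408.4495 114.1419 345.8006 152.8206 431.2616 130.6839]
z+27 -0.09 [333.8658 166.0887 323.6137 205.65  ] [327.0254 117.4468 410.9376  98.8416 346.9417 136.1667 434.4881 114.8425]
xy -0.056 [346.7642 159.0786 337.4571 195.4029] [328.2689 135.6668 406.0516 117.0852 346.6212 153.9899 427.5244 132.9282]
xy -0.09 [348.3678 155.3862 338.6611 193.2959] [328.847  120.5158 408.3586 102.6298 347.7171 138.3399 430.487  117.9944]
```

View pics/c7.png

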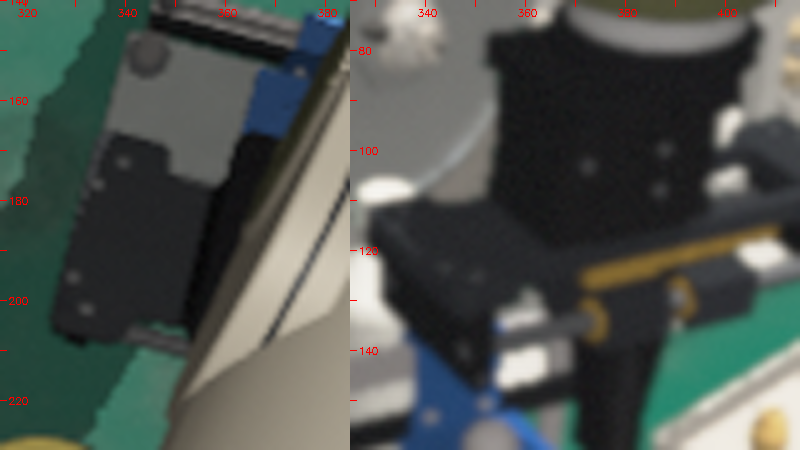

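In the top view the body's left end sits at (338,166)–(325,206), which fits a height error of about +27 mm and not a lateral shift. So the readout's z is about 27 mm low, and the fingers pinched only the rounded top of the handle and slipped off. I'll back up, reopen, and regrasp about 27 mm lower.

>>> apply_moves([
  {"translation":[0,0,0.02],"turn":[0,0,0],"hand":0.0},
  {"translation":[0,0,0.01],"turn":[0,0,0],"hand":0.06},
  {"translation":[0,0,0],"turn":[0,0,0],"hand":0.06},
  {"translation":[0,0,0],"turn":[0,0,0],"hand":0.06},
  {"translation":[0,0,0],"turn":[0,0,0],"hand":0.06},
], newtons=20)

```text
time: 4.55
ee_pos: [0.4571, -0.328, 0.175]
eef_rot: [0.99, -0.141, -0.001, -0.0]
ft_force: [-0.3, -0.2, -0.5]
width: 0.0246
```

>>> apply_moves([
  {"translation":[0,0,0],"turn":[0,0,0],"hand":0.06},
  {"translation":[0,0,0],"turn":[0,0,0],"hand":0.06},
  {"translation":[0,0,0],"turn":[0,0,0],"hand":0.06},
])

```text
time: 4.85
ee_pos: [0.4564, -0.3277, 0.1735]
eef_rot: [0.99, -0.141, -0.002, -0.001]
ft_force: [-0.8, -0.1, -0.4]
width: 0.0484
```

>>> apply_moves([
  {"translation":[0,0,0],"turn":[0,0,0],"hand":0.06},
  {"translation":[0,0,-0.015],"turn":[0,0,0],"hand":0.06},
  {"translation":[0,0,-0.015],"turn":[0,0,0],"hand":0.06},
  {"translation":[0,0,-0.01],"turn":[0,0,0],"hand":0.06},
  {"translation":[0,0,0],"turn":[0,0,0],"hand":0.06},
])

```text
time: 5.35
ee_pos: [0.4558, -0.3273, 0.1292]
eef_rot: [0.99, -0.141, -0.003, -0.001]
ft_force: [0.9, -0.9, -0.1]
width: 0.0602
```

>>> apply_moves([
  {"translation":[0.001,0,-0.01],"turn":[-0.003,-0.006,0],"hand":0.06},
  {"translation":[0,0,-0.008],"turn":[0,0,0],"hand":0.05},
  {"translation":[0,0,0],"turn":[0,0,0],"hand":0.04},
])

```text
time: 5.65
ee_pos: [0.4569, -0.3272, 0.1095]
eef_rot: [0.99, -0.141, 0.001, 0.0]
ft_force: [-0.4, -0.4, 0.5]
width: 0.0509
```

```bash
python3 - <<'E'
from h import *
im=camera("scene")
s=readout.read_state();print(s['ee_pos'],s['eef_rot'],s['ft_force'],s['width'],s['time'])
cv2.imwrite("pics/c8.png",crop("scene",330,110,im,80,90,6))
E
```

```text
[ 0.4571 -0.3273  0.1101] [ 0.99   -0.141   0.0008  0.0004] [-0.93    0.0617 -0.623 ] 0.04681400346222504 5.7
```

View pics/c8.png

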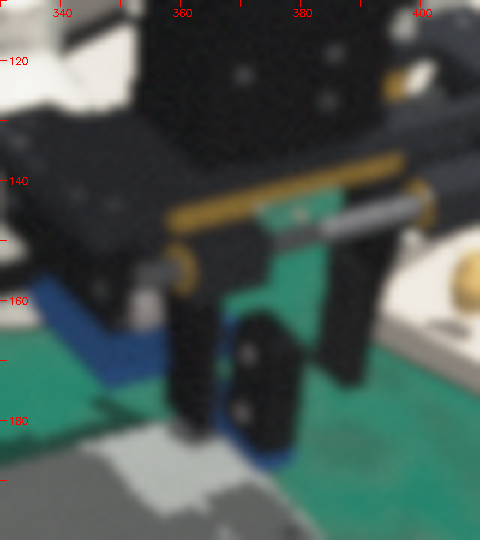

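Now the handle sits well between the fingers: tips at (362,181) and (388,173), handle spanning v 162–186, tips at a true height of about 0.125. Closing.

>>> apply_moves([
  {"translation":[0,0,0],"turn":[0,0,0],"hand":0.034},
  {"translation":[0,0,0],"turn":[0,0,0],"hand":0.028},
  {"translation":[0,0,0],"turn":[0,0,0],"hand":0.022},
  {"translation":[0,0,0],"turn":[0,0,0],"hand":0.017},
  {"translation":[0,0,0],"turn":[0,0,0],"hand":0.01},
], newtons=10)

```text
time: 6.2
ee_pos: [0.458, -0.3279, 0.1117]
eef_rot: [0.99, -0.141, 0.002, 0.001]
ft_force: [-0.2, 1.8, 0.9]
width: 0.0161
```

>>> apply_moves([
  {"translation":[0,0,0],"turn":[0,0,0],"hand":0.005},
  {"translation":[0,0,0],"turn":[0,0,0],"hand":0.0},
  {"translation":[0,0,0],"turn":[0,0,0],"hand":0.0},
], newtons=20)

```text
time: 6.5
ee_pos: [0.458, -0.3279, 0.1118]
eef_rot: [0.99, -0.141, 0.002, 0.001]
ft_force: [0.5, 0.3, 0.4]
width: 0.016
```

>>> apply_moves([
  {"translation":[0,0,0],"turn":[0,0,0],"hand":0.0},
  {"translation":[0,0,0],"turn":[0,0,0],"hand":0.0},
  {"translation":[0,0,0],"turn":[0,0,0],"hand":0.0},
], newtons=45)

```text
time: 6.8
ee_pos: [0.458, -0.3279, 0.1118]
eef_rot: [0.99, -0.142, 0.002, 0.001]
ft_force: [-0.1, 0.5, -0.7]
width: 0.0158
```

Held at 16 mm. Lifting gently.

>>> apply_moves([
  {"translation":[0,0,0.004],"turn":[0,0,0],"hand":0.0},
  {"translation":[0,0,0.007],"turn":[0,0,0],"hand":0.0},
  {"translation":[0,0,0.008],"turn":[0,0,0],"hand":0.0},
  {"translation":[0,0,0.008],"turn":[0,0,0],"hand":0.0},
  {"translation":[0,0,0.006],"turn":[0,0,0],"hand":0.0},
])

```text
time: 7.3
ee_pos: [0.4575, -0.3274, 0.1463]
eef_rot: [0.99, -0.141, 0.001, 0.0]
ft_force: [0.4, 0.2, -2.3]
width: 0.0156
```

>>> apply_moves([
  {"translation":[0,0,0.004],"turn":[0,0,0],"hand":0.0},
  {"translation":[0,0,0],"turn":[0,0,0],"hand":0.0},
  {"translation":[0,0,0],"turn":[0,0,0],"hand":0.0},
])

```text
time: 7.6
ee_pos: [0.4575, -0.3277, 0.1521]
eef_rot: [0.99, -0.141, 0.002, 0.001]
ft_force: [0.5, 0.0, -1.1]
width: 0.0159
```

```bash
python3 - <<'E'
from h import *
im=camera("scene");t=camera("top")
s=readout.read_state();print(s['ee_pos'],s['eef_rot'],s['ft_force'],s['torque'],s['width'],s['time'])
cv2.imwrite("pics/c9.png",crop("scene",305,95,im,100,100,6))
E
```

```text
[ 0.4575 -0.3276  0.1519] [ 0.99   -0.1411  0.0015  0.0007] [-0.3497 -0.4198 -2.5117] [ 0.0922  0.172  -0.0175] 0.01564069244298728 7.7
```

View pics/c9.png

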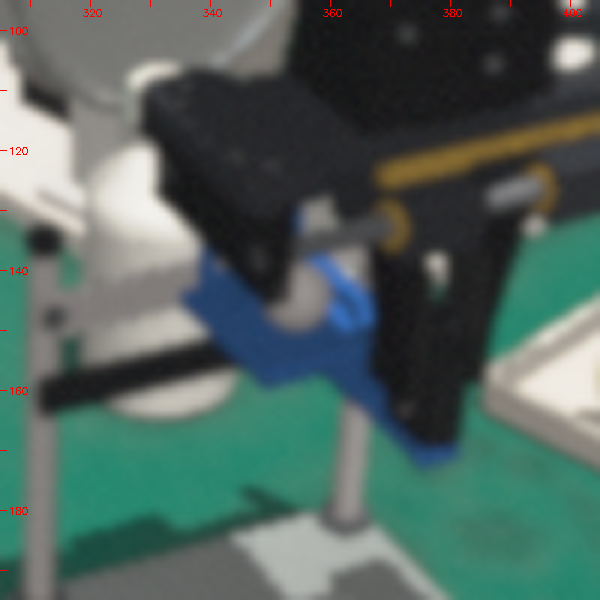

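The tray hangs level from the fingers with the ball still seated at (354,144). That is 15 px up, about 38 mm, which matches the lift, and the wrist shows -2.5 N. Next I pull back off the rack, rise, and carry.

>>> apply_moves([
  {"translation":[-0.005,0.0015,0.004],"turn":[0,0,0],"hand":0.0},
  {"translation":[-0.01,0.003,0.005],"turn":[0,0,0],"hand":0.0},
  {"translation":[-0.012,0.0035,0.006],"turn":[0,0,0],"hand":0.0},
  {"translation":[-0.012,0.0035,0.006],"turn":[0,0,0],"hand":0.0},
  {"translation":[-0.007,0.008,0.004],"turn":[0,0,0.01],"hand":0.0},
])

```text
time: 8.2
ee_pos: [0.4072, -0.3068, 0.177]
eef_rot: [0.991, -0.136, 0.0, 0.0]
ft_force: [-0.5, -0.3, -2.7]
width: 0.0156
```

>>> apply_moves([
  {"translation":[-0.002,0.013,0.002],"turn":[0,0,0.02],"hand":0.0},
  {"translation":[0,0.018,0],"turn":[0,0,0.02],"hand":0.0},
  {"translation":[0,0.022,0],"turn":[0,0,0.02],"hand":0.0},
  {"translation":[0.002,0.024,0],"turn":[0,0,0.02],"hand":0.0},
  {"translation":[0.004,0.024,0],"turn":[0,0,0.02],"hand":0.0},
])

```text
time: 8.7
ee_pos: [0.41, -0.1978, 0.1797]
eef_rot: [0.997, -0.083, 0.0, 0.0]
ft_force: [1.1, 0.2, -1.9]
width: 0.0159
```

>>> apply_moves([
  {"translation":[0.006,0.024,0],"turn":[0,0,0.02],"hand":0.0},
  {"translation":[0.008,0.024,0],"turn":[0,0,0.02],"hand":0.0},
  {"translation":[0.008,0.024,0],"turn":[0,0,0.02],"hand":0.0},
  {"translation":[0.008,0.022,0],"turn":[0,0,0.02],"hand":0.0},
  {"translation":[0.008,0.02,0],"turn":[0,0,0.02],"hand":0.0},
])

```text
time: 9.2
ee_pos: [0.4492, -0.0676, 0.1795]
eef_rot: [1.0, -0.024, 0.0, 0.0]
ft_force: [0.4, 0.0, -1.4]
width: 0.015
```

>>> apply_moves([
  {"translation":[0.008,0.017,0],"turn":[0,0,0.015],"hand":0.0},
  {"translation":[0.006,0.012,0],"turn":[0,0,0.01],"hand":0.0},
  {"translation":[0.003,0.007,0],"turn":[0,0,0],"hand":0.0},
  {"translation":[0,0,0],"turn":[0,0,0],"hand":0.0},
  {"translation":[0,0,0],"turn":[0,0,0],"hand":0.0},
])

```text
time: 9.7
ee_pos: [0.4665, -0.0208, 0.1792]
eef_rot: [1.0, -0.004, 0.0, -0.0]
ft_force: [-0.1, -0.1, -2.8]
width: 0.0159
```

```bash
python3 - <<'E'
from h import *
s=readout.read_state();p=s['ee_pos'];y=2*np.arctan2(s['eef_rot'][1],s['eef_rot'][0]);print(p,s['eef_rot'],"yaw",y,s['time'],s['width'])
o=np.array([p[0]+.083*np.cos(y-.01),p[1]+.083*np.sin(y-.01),p[2]+.1197-.1118]);print("pred ball",o)
for n in("scene","top"):
    im=camera(n);cv2.imwrite(f"pics/raw_{n}.png",im[:,:,::-1])
    u,v=proj(n,o)[0];print(n,"pred px",u,v)
    u,v=int(u),int(v);w=im[v-22:v+22,u-22:u+22].astype(int)
    sat=w.max(2)-w.min(2);m=((sat<35)&(w.mean(2)>80)).astype(np.uint8)
    k,l,st,c=cv2.connectedComponentsWithStats(m)
    for i in range(1,k):
        if st[i,4]>25:print(st[i],c[i]+[u-22,v-22])
E
```

```text
[ 0.4665 -0.0208  0.1792] [ 1.     -0.0045  0.0002 -0.0001] yaw -0.008977597542171013 9.7 0.015854335958058244
pred ball [ 0.5495 -0.0224  0.1871]
scene pred px 219.17615404236233 191.78315956535116
[ 11  16  18  16 195] [217.4564 192.8667]
[ 0 34 15 10 77] [202.0779 209.3506]
[22 40 11  4 26] [224.4615 211.0769]
top pred px 219.674582282058 162.13337150166535
[ 16  16  13  13 117] [219.0513 162.0427]
[ 2 24 14 20 37] [207.6486 173.6216]
```

The ball is found at (219.1,162.0) in top, within 1 px of the prediction (219.7,162.1). I'll lower it into the band, with +8 mm in x.

>>> apply_moves([
  {"translation":[0.004,0,-0.005],"turn":[0,0,-0.01],"hand":0.0},
  {"translation":[0.004,0,-0.011],"turn":[0,0,-0.01],"hand":0.0},
  {"translation":[0,0,-0.015],"turn":[0,0,0],"hand":0.0},
  {"translation":[0,0,-0.015],"turn":[0,0,0],"hand":0.0},
  {"translation":[0,0,-0.014],"turn":[0,0,0],"hand":0.0},
])

```text
time: 10.3
ee_pos: [0.4762, -0.0244, 0.1161]
eef_rot: [1.0, -0.02, 0.002, 0.0]
ft_force: [0.4, 0.5, -1.3]
width: 0.0155
```

>>> apply_moves([
  {"translation":[0,0,-0.008],"turn":[0,0,0],"hand":0.0},
  {"translation":[0,0,-0.005],"turn":[0,0,0],"hand":0.0},
  {"translation":[0,0,0],"turn":[0,0,0],"hand":0.0},
  {"translation":[0,0,0],"turn":[0,0,0],"hand":0.0},
])

```text
time: 10.7
ee_pos: [0.4749, -0.0252, 0.0992]
eef_rot: [1.0, -0.021, -0.001, 0.0]
ft_force: [-0.1, 0.1, -1.7]
width: 0.0155
```

>>> apply_moves([
  {"translation":[0,0.003,-0.001],"turn":[0,0,0.005],"hand":0.0},
  {"translation":[0,0.003,-0.001],"turn":[0,0,0.005],"hand":0.0},
  {"translation":[0,0,0],"turn":[0,0,0],"hand":0.0},
  {"translation":[0,0,0],"turn":[0,0,0],"hand":0.0},
  {"translation":[0,0,0],"turn":[0,0,0],"hand":0.0},
])

```text
time: 11.2
ee_pos: [0.4762, -0.0185, 0.0988]
eef_rot: [1.0, -0.015, 0.001, 0.0]
ft_force: [-0.3, -0.3, -3.1]
width: 0.0157
```

```bash
python3 - <<'E'
from h import *
s=readout.read_state();p=s['ee_pos'];y=2*np.arctan2(s['eef_rot'][1],s['eef_rot'][0]);print(p,s['eef_rot'],"yaw",y,s['time'],s['width'],abs(s['joint_vel']).max())
o=np.array([p[0]+.083*np.cos(y-.01),p[1]+.083*np.sin(y-.01),p[2]+.1197-.1118]);print("pred ball",o)
cs={}
for n in("scene","top"):
    im=camera(n);u0,v0=proj(n,o)[0];print(n,"pred px",u0,v0,"gauge band mid px",proj(n,[.558,-.0225,.105])[0])
    u,v=int(u0),int(v0);w=im[v-22:v+22,u-22:u+22].astype(int)
    m=((w.max(2)-w.min(2)<35)&(w.mean(2)>80)).astype(np.uint8)
    k,l,st,c=cv2.connectedComponentsWithStats(m)
    for i in range(1,k):
        if st[i,4]>25:print(st[i],c[i]+[u-22,v-22])
    cs[n]=crop(n,170 if n=="top" else 160,125 if n=="top" else 165,im,100,100 if n=="top" else 120,4)
h=480;cs={k:cv2.copyMakeBorder(v,0,h-v.shape[0],0,0,0) for k,v in cs.items()}
cv2.imwrite("pics/c10.png",np.hstack([cs["scene"],cs["top"]]))
E
```

```text
[ 0.4762 -0.0185  0.0988] [ 0.9999 -0.0153  0.001   0.0003] yaw -0.030559942052494078 11.2 0.01568803144113393 0.0030041535970172003
pred ball [ 0.5591 -0.0219  0.1067]
scene pred px 221.31049902924136 224.11995742937697 gauge band mid px [222.0355 224.9484]
[ 12  19  18  17 173] [218.6012 228.4335]
top pred px 227.49858709317772 165.07774313093574 gauge band mid px [227.94   165.6969]
[17 17 11 11 96] [226.9479 164.9792]
[ 8 26 11 18 26] [219.3846 178.    ]
```

View pics/c10.png

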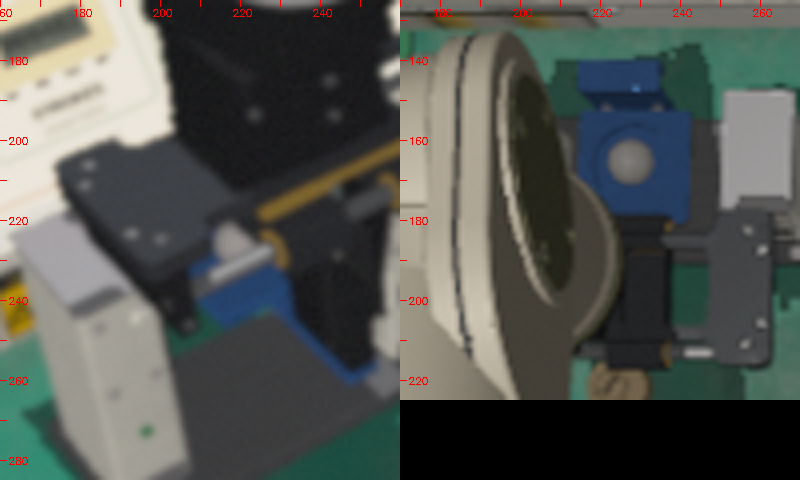

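The final picture shows the tray between the heads, clear of both (plate u 214–242 in top, right head from 250), with the ball in its pocket at (227,165) in top. One numeric cross-check of height.

```bash
python3 - <<'E'
from h import *
from scipy.optimize import least_squares
print("tri",tri((219.9,227.2),(227,165.1)))
# tongue/handle bottom tip: local point fitted at rack (375,188.1), then z solved at gauge (248,260.8)
def W(o,y,l): c,s=np.cos(y),np.sin(y);return np.array([o[0]+c*l[0]-s*l[1],o[1]+s*l[0]+c*l[1],o[2]+l[2]])
l=least_squares(lambda q:proj("scene",W((.5375,-.352,.105),-.283,(q[0],q[1],.0)))[0]-(375,188.1),[-.1,0]).x
print("local",l)
print("px for tray z",[(z,proj("scene",W((.559,-.0215,z),-.03,(l[0],l[1],0)))[0]) for z in(.082,.086,.09,.094)])
E
```

```text
tri (array([ 0.5607, -0.0191,  0.0996]), array([0.1172, 0.0264]), array([-0.089 , -0.0772]))
local [-0.0959  0.0037]
px for tray z [(0.082, array([249.934, 263.784])), (0.086, array([249.7576, 262.1942])), (0.09, array([249.58  , 260.5939])), (0.094, array([249.4012, 258.9832]))]
```

The estimates of ball z are 0.100 (partly occluded triangulation), 0.104 (tongue) and 0.107 (readout). All are inside 0.096–0.114. A small nudge to centre it, settle, and hand in.

>>> apply_moves([
  {"translation":[-0.001,-0.002,0.0015],"turn":[0,0,0],"hand":0.0},
  {"translation":[0,0,0],"turn":[0,0,0],"hand":0.0},
  {"translation":[0,0,0],"turn":[0,0,0],"hand":0.0},
  {"translation":[0,0,0],"turn":[0,0,0],"hand":0.0},
  {"translation":[0,0,0],"turn":[0,0,0],"hand":0.0},
])

```text
time: 11.8
ee_pos: [0.475, -0.0211, 0.1005]
eef_rot: [1.0, -0.016, 0.001, 0.0]
ft_force: [0.3, -0.1, -2.4]
width: 0.0157
```

```bash
python3 - <<'E'
from h import *
from bench import order
s=readout.read_state();print(s['ee_pos'],s['eef_rot'],s['ft_force'],s['width'],s['time'],abs(s['joint_vel']).max())
assert abs(s['ee_pos']-[.475,-.0205,.1]).max()<.004 and s['width']>.014
print(order.close_job())
E
```

```text
[ 0.475  -0.0211  0.1005] [ 0.9999 -0.0157  0.001   0.0003] [ 0.302  -0.1155 -2.3512] 0.01570050956501802 11.8 0.0025063660797072836
the job is handed in; nothing more can be done
None
```

I took the tray by its handle, lifted it about 40 mm off the rail, carried it to the gauge and lowered it between the heads. I handed the job in at 11.8 s with the tray still held; no verdict is reported.

- **First grasp failed:** the fingers slipped off the top of the handle. The pictures showed the tool about 27 mm higher than the readout says. The second grasp, about 27 mm lower, held.
- **Last checks:** finger opening was 15.7 mm on the 16 mm handle and the tool was level to about 0.1°. The arm was practically still and the load about 2.4 N.
- **Ball position:** in the last picture the ball lay in its pocket and the tray was clear of the right head. The arm hid the left head's side in the top view. By the top camera the ball was about 2 mm off the band's middle, before a final nudge of 1 to 2 mm.
- **Disagreement:** three estimates of the ball's height before that nudge differed: 0.100 m (ball partly hidden), 0.104 m and 0.107 m. All lie within the allowed 0.096 to 0.114 m. I took no picture after the nudge.
- **Bystanders:** I did not re-measure the tape, tin or weight at the end. The path stayed well above them.

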